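# Engage the crank of the cellar's bottle hoist and keep its brake pressed open

### The arm

A 6-joint arm with a two-finger parallel gripper is mounted at the origin on the work surface. World frame = base frame: x ahead of the robot, y to its left, z up, the work surface at z = 0. Lengths are in m, angles in rad, forces in N, time in s.
With the tool pointing down it reaches from about 0.35 to 0.725 m from the base axis. Payload 4.3 kg.
Tool frame: the origin (TCP) lies between the finger pads; the fingertips stand 17 mm ahead of it and the grasp point (between the pads) lies 2 mm behind it; z points along the fingers, y is the line along which they close (so a half turn about z gives the same grasp; the last joint's range is limited). The gripper opens to 85 mm and grips with 20 to 120 N. Pads are 22 mm wide; open, the fingers measure 114 mm over their backs; the gripper's body (76 mm by 85 mm) begins 54 mm behind the grasp point. The pads swing forward as they close: fully open they stand 13 mm farther back than shut.
Start: joints at [-1.336, 0.377, 0.081, 1.274, 0, 1.46], TCP at [0.194, -0.541, 0.248] pointing down, gripper open.
Joint ranges: [-2.72, 2.72], [-0.84, 1.66], [-1.02, 1.22], [-1.77, 2.12], [-1.37, 1.28], [-3.14, 3.14]. Speed limits (rad/s): [2.57, 2.57, 3.14, 3.14, 3.14, 3.14].

### API

Orientations are given as a unit quaternion [x, y, z, w].
In Python, from station import * gives the robot as it stands. The module is installed in compiled form; this text tells all that it offers.
- The arm moves only by the tool arm_command, never from a script. Its argument "commands" is a list of rows, each an object with "jaw": the finger opening in m, from 0 to 0.0854; "xyz": the shift along the tool's x, y, z in m, a list of three; "delta_rot": the turn, a rotation vector about the tool's x, y, z in rad, a list of three. In form: [{"jaw": jaw, "xyz": [x, y, z], "delta_rot": [rx, ry, rz]}, ...]. A call has 1 to 8 rows; each row shifts and turns the commanded pose from where the row before left it, along the tool's axes as they then stand; what a row does not reach is not made up. A row lasts 1/12 s, in which the tool goes at most 41.7 mm and 7.16 degrees, less where a joint would pass 70% of its speed; a pose out of reach is approached as far as the arm can. A call with a gripper value outside its range is refused whole. The fingers move at their own pace and stop on an object; "squeeze" is the grip in N (left out, the last holds). Time passes only in rows, so rows that do not move let the fingers close. It gives the time, the measured TCP pose, the force, the opening and the grip force at its end, in the units of the state.
- state(): the state, without advancing time (a new reading comes with each control period).
- get_image(name): name is "side" or "top"; returns a dict with "frame" (480x640x3 uint8, red, green, blue), "depth" (480x640 float32, m along the optical axis (not along the pixel's ray), 0 where there is no reading), "fx", "fy", "cx", "cy" (pixels), "distortion" ([k1, k2, p1, p2, k3] as OpenCV has them; the pictures are not rectified), "R" (3x3) and "t" (3): a world point X has camera coordinates R X + t. Camera axes: x right, y down, z forward; pixel columns grow to the right and rows downward; lengths in m; the calibration is good to about 2 mm. A picture is of the moment at which its call begins.
- close_job(): hands the job in; it is judged then, once.
The state is a dict: "time_s": time; "qpos": joint angles; "qvel": joint speeds; "effort": joint torques, N m; "eef_pos": TCP position; "orientation": TCP orientation; "ft_force": force on the tool from outside, world axes, zero at the start; "torque": the same for the moment, N m; "gripper_width": finger opening in m; "grip_force": force on a finger pad.
Only numpy, scipy, OpenCV 4.12 (cv2) and the standard library are available. Lean on these libraries where they do the work, as an engineer would, in place of code of your own. Each camera call takes 0.05 s, during which the arm holds its last target. There are 200 camera calls.

### The job

Lift the hand crank out of its parking cup and fit it upright into the cross-shaped socket on the hoist's gear unit, turning it until its splines drop into the slots. Slide it fully home against the spring-loaded brake pin, so that the crank's collar sits down on the socket's face, and keep hold of it: finish while still gripping the crank and pressing it home, because the spring lifts it again if let go. Leave the bottle, the jar and the wrench where they are.

Things in the scene. Friction and masses are not known exactly. Their poses are not given: they have to be found in the camera images.
- crank: Loose steel hand crank, about 0.42 kg, upright in the parking cup at the start. Origin: centre of the underside of its round collar (46 mm diameter, 5 mm thick), on the stem's axis; z up along the axis, x along the arm. The flat arm (18 mm wide, 5 to 14 mm above the origin) runs along +x to a black upright knob (22 mm diameter, top at 50 mm) 98 mm from the axis
- crank_hub (a point): Place to grip the crank, from above: on the axis, 36 mm above the crank's origin, in the square hub above the collar. The hub is 28 x 28 mm, its faces square to the crank's x and y; its top is 55 mm above the crank's origin. Either pair of faces may be gripped
- crank_tip (a point): Lower end of the crank's stem, on the axis, 36 mm below the crank's origin. Round core 18 mm in diameter, tapering to 10 mm over the last 6 mm. Four splines along the crank's +x, -x, +y, -y, 8 mm wide, reaching 17 mm from the axis, from the collar to 20 mm below it; then slimmer (6 mm wide, reaching 16 mm) to 24 mm below it, where they end
- socket: Greased steel socket fixed on the hoist's casing, 48 x 48 mm from above. Origin: centre of its mouth, in its flat upper face, 90 mm above the table; z up, x and y along the slots. It does not turn; its yaw differs from the casing's and varies. The crank fits in any of four quarter turns and is home when its origin meets this origin (collar on the face)
- socket_slot (a point): Outer end of the socket's +x slot, in the upper face, 18.5 mm from the socket's axis. The hole is 45 mm deep: a 20.5 mm square in the middle (sides square to the socket's x and y) with four slots 10.5 mm wide along +x, -x, +y and -y, each ending 18.5 mm from the axis
- brake_pin (a joint): Spring-loaded brake pin, a 17 mm round plunger on the socket's axis. 0: up, its top 24 mm below the mouth. Grows downwards in m; it is about 0.012 with the crank home and stops at 0.014. The spring pushes up with 7.5 N at 0 and 13.5 N at 0.012, more than the crank's weight
- hoist: The hoist's gear unit, fixed to the table: grey casing 140 x 120 mm, 45 mm high, on a 180 x 150 mm foot, with a small drum on its +y side (out to 96 mm, 72 mm high). Origin on the table under the casing's centre, right below the socket's axis
- stand: The crank's parking cup, fixed to the table: an upright dark round tube 60 mm in diameter outside, 40 mm inside, 50 mm high, on a 110 mm square foot. Origin on the table under its axis. At the start the crank's collar rests on its rim, so that the crank's origin is 50 mm above the table
- bottle: Bystander: standing green wine bottle, 75 mm in diameter, 290 mm high; origin at the centre of its base
- jar: Bystander: closed amber jar, 80 mm in diameter, 100 mm high; origin at the centre of its base
- wrench: Bystander: flat steel wrench, 160 mm long, lying on the table; origin near its middle, x along it
Not all that is in view belongs to the job. What is shaped like the crank but blue, red or yellow is not meant.

How it is judged:
On the way, in this order (a step that is already met when the one before it is completed fails the run):
1. the crank is lifted out of its cup (its stem's end above the rim) (z of crank in the frame of stand above 0.09 m and contact force between crank and stand below 0.1 N), for 0.1 s.
2. the splines have dropped into the socket's slots (z of crank in the frame of socket below 0.016 m and horizontal distance between crank and socket below 0.004 m and angle between crank's own z axis and vertical below 0.12 rad and (angle between the x axis of crank and the x axis of socket, either way round below 0.2 rad or angle between the x axis of crank and the y axis of socket, either way round below 0.2 rad)), for 0.1 s.
At the end, for the whole second after the job is handed in: Through the last second: crank upright (0.08 rad) in the socket, splines meshed, collar within 3 mm of the face and of the axis, brake pin down more than 9 mm, fingers still holding (over 3 N), pressing on the socket with over 4 N, at rest (z of crank in the frame of socket below 0.003 m and horizontal distance between crank and socket below 0.003 m and angle between crank's own z axis and vertical below 0.08 rad and (angle between the x axis of crank and the x axis of socket, either way round below 0.2 rad or angle between the x axis of crank and the y axis of socket, either way round below 0.2 rad) and value of joint brake_pin above 0.009 m and contact force between crank and socket above 4 N and contact force between the fingers and crank above 3 N and linear speed of crank below 0.02 m/s); the arm keeps its last pose, push and grip.
It fails at once if the bottle is knocked over or shifted by more than 4 cm (distance of bottle from where it was at the start of the episode above 0.04 m or angle between bottle's own z axis and vertical above 0.35 rad).
It fails at once if the jar is knocked over or shifted by more than 4 cm (distance of jar from where it was at the start of the episode above 0.04 m or angle between jar's own z axis and vertical above 0.35 rad).
It fails at once if the wrench is shifted by more than 4 cm (distance of wrench from where it was at the start of the episode above 0.04 m).
It also fails if it takes over 56 s, if anything falls off the work surface, if the arm or the gripper's body presses on something with over 40 N, if the wrist force passes 120 N, or if a joint passes its speed limit or range.

## Working session

There is one attempt and no reset: what is moved stays moved. The work goes in short steps, Python scripts to look and compute and a tool call to move; the robot and the scene stay as the last step left them, time stands still between calls to the robot, and variables do not carry over. Pictures are saved under pics/ and viewed, at most 10 in all, crops included, and the job is handed in when it is done.

Besides the shell and the picture viewer there is one more tool, called as name([rows], argument=value, ...), one row to a line, values as JSON. arm_command: Moves the arm, as the interface text tells. Its arguments: {"type":"object","properties":{"commands":{"type":"array","items":{"type":"object","properties":{"jaw":{"type":"number"},"xyz":{"type":"array","items":{"type":"number"}},"delta_rot":{"type":"array","items":{"type":"number"}}}}},"squeeze":{"type":"number"}},"required":["commands"]}

```bash
mkdir -p pics; cat > h.py <<'E'
from station import *
import numpy as np, cv2
def cloud(im):
    d=im["depth"];K=np.array([[im["fx"],0,im["cx"]],[0,im["fy"],im["cy"]],[0,0,1.]])
    v,u=np.mgrid[0:480,0:640]
    p=cv2.undistortPoints(np.stack([u,v],-1).reshape(-1,1,2).astype(np.float32),K,np.array(im["distortion"])).reshape(480,640,2)
    c=np.dstack([p*d[...,None],d])
    X=(c-np.array(im["t"]))@np.array(im["R"]); X[d==0]=np.nan
    return X
def ray(im,pts,z):
    K=np.array([[im["fx"],0,im["cx"]],[0,im["fy"],im["cy"]],[0,0,1.]])
    p=cv2.undistortPoints(np.array(pts,np.float32).reshape(-1,1,2),K,np.array(im["distortion"])).reshape(-1,2)
    R=np.array(im["R"]);C=-R.T@np.array(im["t"])
    r=np.c_[p,np.ones(len(p))]@R
    return C+r*((z-C[2])/r[:,2])[:,None]
E
python3 - <<'E'
from h import *
s=state();print({k:np.round(v,4).tolist() for k,v in s.items()})
for n in("top","side"):
    im=get_image(n);cv2.imwrite(f"pics/{n}0.png",im["frame"][...,::-1]);np.save(f"pics/{n}0.npy",im,allow_pickle=True)
    R=np.array(im["R"]);print(n,im["fx"],np.round(-R.T@im["t"],3),np.round(R[2],3))
E
```

```text
{'time_s': 0.0, 'qpos': [-1.3363, 0.3781, 0.0796, 1.2744, 0.0, 1.4605], 'qvel': [0.0014, -0.0001, 0.0006, -0.0006, 0.0002, -0.0002], 'effort': [-0.0003, -46.3605, 26.9876, 0.0207, -0.0001, -0.0], 'eef_pos': [0.1942, -0.5405, 0.2474], 'orientation': [0.9852, 0.1715, -0.0001, -0.001], 'ft_force': [0.0039, 0.415, 0.3264], 'torque': [-0.0016, 0.0108, 0.0256], 'grip_force': 0.0, 'gripper_width': 0.0857}
top 474.53553103195065 [ 0.397 -0.13   1.138] [ 0.098  0.008 -0.995]
side 444.7202468989621 [0.393 0.572 0.554] [ 0.106 -0.816 -0.568]
```

View pics/top0.png

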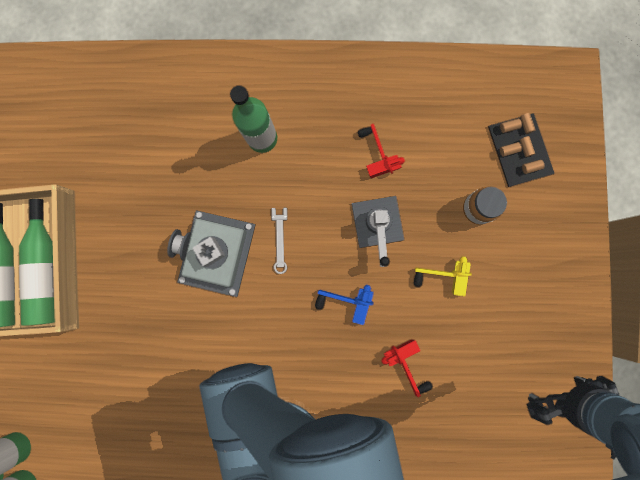

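View pics/side0.png

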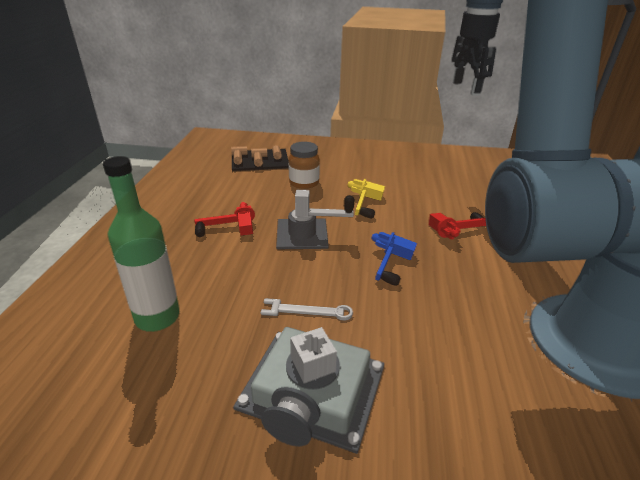

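The top view shows the crank's hub at about (378,216) with its knob at (385,262), and the socket at (208,251). The wrench lies between them at x≈280, the bottle is at (255,120) and the jar at (485,205). The side view agrees: the crank is at (303,205) and the cross socket at (313,345).

```bash
python3 - <<'E'
from h import *
def rect(m,X,n):
    cs,_=cv2.findContours(m.astype(np.uint8),0,2); c=max(cs,key=cv2.contourArea)
    P=X[...,:2]
    return c
for n in("top","side"):
    im=np.load(f"pics/{n}0.npy",allow_pickle=True).item();X=cloud(im)
    H=np.array(im["R"])
    def near(p,r): return np.hypot(X[...,0]-p[0],X[...,1]-p[1])<r
    if n=="top":
        pc=X[216,378];ps=X[251,200];pk=X[261,385];print("raw",pc,ps,pk)
    sel={"hub":(near(pc,.04)&(X[...,2]>.098)&(X[...,2]<.115),.105),"knob":(near(pk,.03)&(X[...,2]>.092)&(X[...,2]<.11),.1),"sock":(near(ps,.05)&(X[...,2]>.082)&(X[...,2]<.098),.09)}
    for k,(m,z) in sel.items():
        cs,_=cv2.findContours(m.astype(np.uint8),0,2)
        if not cs: print(n,k,"none");continue
        c=max(cs,key=cv2.contourArea);w=ray(im,c.reshape(-1,2),np.nanmedian(X[m][:,2]))
        r=cv2.minAreaRect((w[:,:2]*1000).astype(np.float32))
        print(n,k,m.sum(),"z",np.round(np.nanmedian(X[m][:,2]),4),"ctr",np.round(r[0],1),"size",np.round(r[1],1),"ang",round(r[2],1))
    for nm,uv in {"top":dict(bottle=(238,96),jar=(485,205),wr=(279,240)),"side":dict(bottle=(119,166),jar=(303,150),wr=(310,310))}[n].items(): print(n,nm,np.round(X[uv[1],uv[0]],3))
    u,v=(208,251) if n=="top" else (313,345)
    cr=im["frame"][v-35:v+35,u-40:u+40,::-1];cv2.imwrite(f"pics/{n}s.png",cv2.resize(cr,None,fx=5,fy=5,interpolation=2))
a=cv2.imread("pics/tops.png");b=cv2.imread("pics/sides.png");cv2.imwrite("pics/sock.png",np.hstack([a,b]))
E
```

```text
raw [ 0.53498831 -0.21827954  0.09934274] [0.45075128 0.17601576 0.08834363] [ 0.43607164 -0.2344917   0.10039223]
top hub 164 z 0.1035 ctr [ 533.6 -224.9] size [28.1 28.5] ang 6.1
top knob 64 z 0.097 ctr [ 436.2 -234.8] size [17.5 17.6] ang 1.0
top sock 341 z 0.0884 ctr [451.1 161. ] size [49.6 48.3] ang 32.2
top bottle [0.731 0.061 0.289]
top jar [ 0.564 -0.456  0.099]
top wr [0.485 0.01  0.009]
side hub 130 z 0.1052 ctr [ 533.5 -217.9] size [27.  37.7] ang 9.8
side knob 61 z 0.0975 ctr [ 437.1 -229. ] size [18.6 33.6] ang 5.4
side sock 983 z 0.0906 ctr [451.4 165.1] size [50.9 55. ] ang 32.8
side bottle [0.726 0.074 0.29 ]
side jar [ 0.57  -0.446  0.102]
side wr [0.479 0.012 0.007]
```

View pics/sock.png

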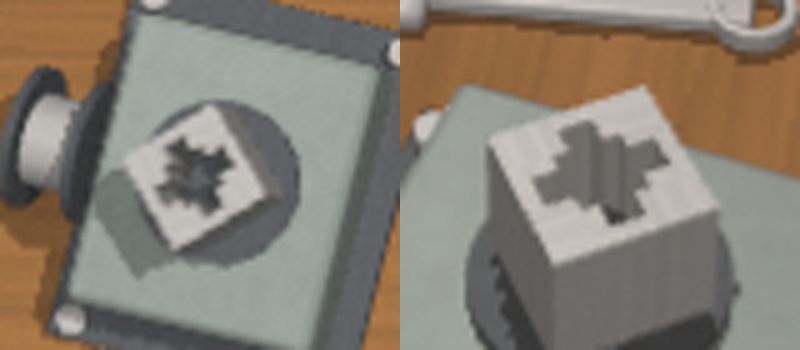

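The heights, sizes and spacing match the text: hub 28 mm at z≈0.104, hub to knob 98 mm, socket 49 mm at z≈0.089. The hub is at (0.5335,-0.225) with yaw≈6°, and the socket at (0.451,0.162) with yaw≈32.5°. I'll move above the hub now.

arm_command([
  {"jaw": 0.085,"xyz": [0.0266,-0.0114,0],"delta_rot": [0,0,0]},
  {"jaw": 0.085,"xyz": [0.0266,-0.0114,0],"delta_rot": [0,0,0]},
  {"jaw": 0.085,"xyz": [0.0266,-0.0114,0],"delta_rot": [0,0,0]},
  {"jaw": 0.085,"xyz": [0.0266,-0.0114,0],"delta_rot": [0,0,0]},
  {"jaw": 0.085,"xyz": [0.0266,-0.0114,0],"delta_rot": [0,0,0]},
  {"jaw": 0.085,"xyz": [0.0266,-0.0114,0],"delta_rot": [0,0,0]},
  {"jaw": 0.085,"xyz": [0.0266,-0.0114,0],"delta_rot": [0,0,0]},
  {"jaw": 0.085,"xyz": [0.0266,-0.0114,0],"delta_rot": [0,0,0]},
], squeeze=60)

```text
time_s: 0.77
eef_pos: [0.3644, -0.382, 0.2479]
orientation: [0.985, 0.171, -0.0, -0.0]
ft_force: [-0.3, -1.0, -0.5]
gripper_width: 0.085
grip_force: 0.0
```

arm_command([
  {"jaw": 0.085,"xyz": [0.0304,-0.013,0],"delta_rot": [0,0,0]},
  {"jaw": 0.085,"xyz": [0.0304,-0.013,0],"delta_rot": [0,0,0]},
  {"jaw": 0.085,"xyz": [0.0304,-0.013,0],"delta_rot": [0,0,0]},
  {"jaw": 0.085,"xyz": [0.0304,-0.013,0],"delta_rot": [0,0,0]},
  {"jaw": 0.085,"xyz": [0.0304,-0.013,0],"delta_rot": [0,0,0]},
  {"jaw": 0.085,"xyz": [0.0304,-0.013,0],"delta_rot": [0,0,0]},
  {"jaw": 0.085,"xyz": [0.0304,-0.013,0],"delta_rot": [0,0,0.12]},
  {"jaw": 0.085,"xyz": [0,0,0],"delta_rot": [0,0,0.12]},
])

```text
time_s: 1.43
eef_pos: [0.5366, -0.2216, 0.2475]
orientation: [0.999, 0.052, 0.001, -0.001]
ft_force: [-0.6, -0.0, -0.8]
gripper_width: 0.0849
grip_force: 0.0
```

arm_command([
  {"jaw": 0.07,"xyz": [-0.0034,0.0029,0.023],"delta_rot": [0,0,0]},
  {"jaw": 0.07,"xyz": [0,0,0.023],"delta_rot": [0,0,0]},
  {"jaw": 0.07,"xyz": [0,0,0.023],"delta_rot": [0,0,0]},
  {"jaw": 0.07,"xyz": [0,0,0.023],"delta_rot": [0,0,0]},
  {"jaw": 0.07,"xyz": [0,0,0.023],"delta_rot": [0,0,0]},
  {"jaw": 0.07,"xyz": [0,0,0.023],"delta_rot": [0,0,0]},
  {"jaw": 0.07,"xyz": [0,0,0.018],"delta_rot": [0,0,0]},
  {"jaw": 0.07,"xyz": [0,0,0.007],"delta_rot": [0,0,0]},
])

```text
time_s: 2.1
eef_pos: [0.5279, -0.2278, 0.0819]
orientation: [0.999, 0.052, -0.002, -0.002]
ft_force: [-0.9, 0.0, -0.4]
gripper_width: 0.0701
grip_force: 0.0
```

arm_command([
  {"jaw": 0.05,"xyz": [0,0,0],"delta_rot": [0,0,0]},
  {"jaw": 0.035,"xyz": [0,0,0],"delta_rot": [0,0,0]},
  {"jaw": 0.02,"xyz": [0,0,0],"delta_rot": [0,0,0]},
  {"jaw": 0.02,"xyz": [0,0,0],"delta_rot": [0,0,0]},
  {"jaw": 0.02,"xyz": [0,0,0],"delta_rot": [0,0,0]},
  {"jaw": 0.02,"xyz": [0,0,0],"delta_rot": [0,0,0]},
  {"jaw": 0.02,"xyz": [0,0,0],"delta_rot": [0,0,0]},
])

```text
time_s: 2.68
eef_pos: [0.5312, -0.2285, 0.087]
orientation: [0.999, 0.053, 0.001, -0.0]
ft_force: [-1.3, 5.1, 6.3]
gripper_width: 0.0271
grip_force: 59.8
```

arm_command([
  {"jaw": 0.015,"xyz": [0,0,-0.006],"delta_rot": [0,0,0]},
  {"jaw": 0.015,"xyz": [0,0,-0.01],"delta_rot": [0,0,0]},
  {"jaw": 0.015,"xyz": [0,0,-0.015],"delta_rot": [0,0,0]},
  {"jaw": 0.015,"xyz": [0,0,-0.02],"delta_rot": [0,0,0]},
  {"jaw": 0.015,"xyz": [0,0,-0.02],"delta_rot": [0,0,0]},
  {"jaw": 0.015,"xyz": [0,0,-0.02],"delta_rot": [0,0,0]},
  {"jaw": 0.015,"xyz": [0,0,-0.015],"delta_rot": [0,0,0]},
  {"jaw": 0.015,"xyz": [0,0,-0.005],"delta_rot": [0,0,0]},
], squeeze=80)

```text
time_s: 3.35
eef_pos: [0.5314, -0.2306, 0.1999]
orientation: [0.999, 0.052, 0.002, 0.002]
ft_force: [0.8, -0.6, -3.4]
gripper_width: 0.0272
grip_force: 79.5
```

```bash
python3 - <<'E'
from h import *
s=state();print({k:np.round(v,4).tolist() for k,v in s.items() if k in("eef_pos","orientation","ft_force","qpos","grip_force","time_s")})
out=[]
for n in("top","side"):
    im=get_image(n);np.save(f"pics/{n}1.npy",im,allow_pickle=True)
    R=np.array(im["R"]);c=R@np.array([.5,-.228,.16])+im["t"]
    u,v=int(im["fx"]*c[0]/c[2]+im["cx"]),int(im["fy"]*c[1]/c[2]+im["cy"])
    out.append(cv2.resize(im["frame"][v-60:v+60,u-80:u+80,::-1],(400,300)));print(n,u,v)
cv2.imwrite("pics/lift.png",np.hstack(out))
E
```

```text
{'time_s': 3.35, 'qpos': [-0.5181, 0.398, -0.0141, 1.1533, -0.0017, 2.5192], 'eef_pos': [0.5314, -0.2306, 0.1999], 'orientation': [0.9986, 0.0521, 0.0018, 0.0022], 'ft_force': [0.8237, -0.5967, -3.4152], 'grip_force': 79.5166}
top 385 229
side 318 169
```

View pics/lift.png

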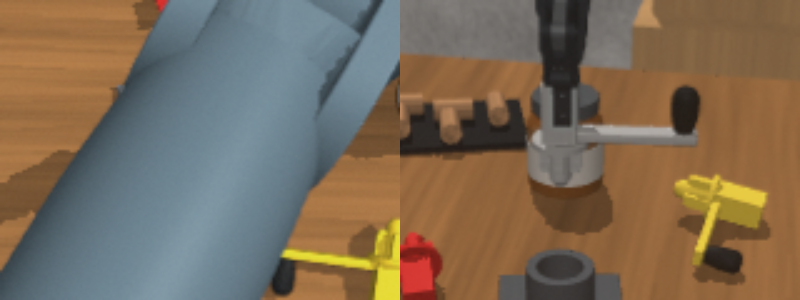

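The crank hangs upright at crop (565,135) and is clear of the cup. I'll carry it over the socket.

arm_command([
  {"jaw": 0.015,"xyz": [-0.001,-0.01,0],"delta_rot": [0,0,0]},
  {"jaw": 0.015,"xyz": [-0.002,-0.02,0],"delta_rot": [0,0,0]},
  {"jaw": 0.015,"xyz": [-0.0028,-0.029,0],"delta_rot": [0,0,0]},
  {"jaw": 0.015,"xyz": [-0.0028,-0.029,0],"delta_rot": [0,0,0]},
  {"jaw": 0.015,"xyz": [-0.0028,-0.029,0],"delta_rot": [0,0,0]},
  {"jaw": 0.015,"xyz": [-0.0028,-0.029,0],"delta_rot": [0,0,0]},
  {"jaw": 0.015,"xyz": [-0.0028,-0.029,0],"delta_rot": [0,0,0]},
  {"jaw": 0.015,"xyz": [-0.0028,-0.029,0],"delta_rot": [0,0,0]},
])

```text
time_s: 4.12
eef_pos: [0.4871, -0.0263, 0.1947]
orientation: [0.999, 0.052, -0.002, -0.0]
ft_force: [1.2, -0.0, -2.9]
gripper_width: 0.0273
grip_force: 79.6
```

arm_command([
  {"jaw": 0.015,"xyz": [-0.0028,-0.029,0],"delta_rot": [0,0,0]},
  {"jaw": 0.015,"xyz": [-0.0028,-0.029,0],"delta_rot": [0,0,0]},
  {"jaw": 0.015,"xyz": [-0.0028,-0.029,0],"delta_rot": [0,0,0]},
  {"jaw": 0.015,"xyz": [-0.0028,-0.029,0],"delta_rot": [0,0,0]},
  {"jaw": 0.015,"xyz": [-0.0028,-0.029,0],"delta_rot": [0,0,0]},
  {"jaw": 0.015,"xyz": [-0.002,-0.02,0],"delta_rot": [0,0,-0.05]},
  {"jaw": 0.015,"xyz": [-0.001,-0.014,0],"delta_rot": [0,0,-0.09]},
  {"jaw": 0.015,"xyz": [0,0,0],"delta_rot": [0,0,-0.1]},
])

```text
time_s: 4.78
eef_pos: [0.4503, 0.1488, 0.1947]
orientation: [0.984, 0.177, -0.002, -0.001]
ft_force: [0.5, 0.0, -3.5]
gripper_width: 0.0269
grip_force: 79.6
```

arm_command([
  {"jaw": 0.015,"xyz": [0,0,0],"delta_rot": [0,0,-0.1]},
  {"jaw": 0.015,"xyz": [0,0,0.003],"delta_rot": [0,0,-0.08]},
  {"jaw": 0.015,"xyz": [0,0,0.006],"delta_rot": [0,0,-0.04]},
  {"jaw": 0.015,"xyz": [0,0,0.004],"delta_rot": [0,0,0]},
  {"jaw": 0.015,"xyz": [0,0,0],"delta_rot": [0,0,0]},
  {"jaw": 0.015,"xyz": [0,0,0],"delta_rot": [0,0,0]},
])

```text
time_s: 5.28
eef_pos: [0.4518, 0.1462, 0.1823]
orientation: [0.96, 0.279, -0.001, -0.001]
ft_force: [-0.0, 0.9, -3.4]
gripper_width: 0.0269
grip_force: 79.7
```

```bash
python3 - <<'E'
from h import *
from scipy.spatial.transform import Rotation as Ro
s=state();print({k:np.round(v,4).tolist() for k,v in s.items() if k in("eef_pos","orientation","ft_force","qpos","grip_force","time_s")})
M=Ro.from_quat(s["orientation"]).as_matrix();print("toolx yaw",np.degrees(np.arctan2(M[1,0],M[0,0])),"tilt z",M[:,2])
im=get_image("side");np.save("pics/side2.npy",im,allow_pickle=True)
f=im["frame"][...,::-1];cv2.imwrite("pics/over.png",cv2.resize(f[220:420,200:460],(780,600),interpolation=2))
# socket top face from first side pic by brightness
a=np.load("pics/side0.npy",allow_pickle=True).item();g=cv2.cvtColor(a["frame"],7);X=cloud(a)
m=(g>150)&(np.hypot(X[...,0]-.451,X[...,1]-.162)<.045)&(X[...,2]>.08)
cs,_=cv2.findContours(m.astype(np.uint8),0,2);c=max(cs,key=cv2.contourArea)
w=ray(a,c.reshape(-1,2),.09);r=cv2.minAreaRect((w[:,:2]*1000).astype(np.float32));print("sock side",m.sum(),r)
b=np.load("pics/top0.npy",allow_pickle=True).item();g=cv2.cvtColor(b["frame"],7);X=cloud(b)
m=(g>150)&(np.hypot(X[...,0]-.451,X[...,1]-.162)<.045)&(X[...,2]>.08)
cs,_=cv2.findContours(m.astype(np.uint8),0,2);c=max(cs,key=cv2.contourArea)
w=ray(b,c.reshape(-1,2),.09);r=cv2.minAreaRect((w[:,:2]*1000).astype(np.float32));print("sock top",m.sum(),r)
E
```

```text
{'time_s': 5.2833, 'qpos': [0.1786, 0.211, -0.3224, 1.0398, 0.0011, 2.7541], 'eef_pos': [0.4518, 0.1462, 0.1823], 'orientation': [0.9602, 0.2793, -0.0011, -0.0007], 'ft_force': [-0.031, 0.9478, -3.3572], 'grip_force': 79.6994}
toolx yaw 32.431620375330446 tilt z [-2.55783237e-03  6.66117642e-04 -9.99996507e-01]
sock side 632 ((452.0657958984375, 160.98443603515625), (48.21369934082031, 48.053157806396484), 32.97974395751953)
sock top 292 ((451.12060546875, 161.20443725585938), (47.614498138427734, 47.16548156738281), 33.27239990234375)
```

View pics/over.png

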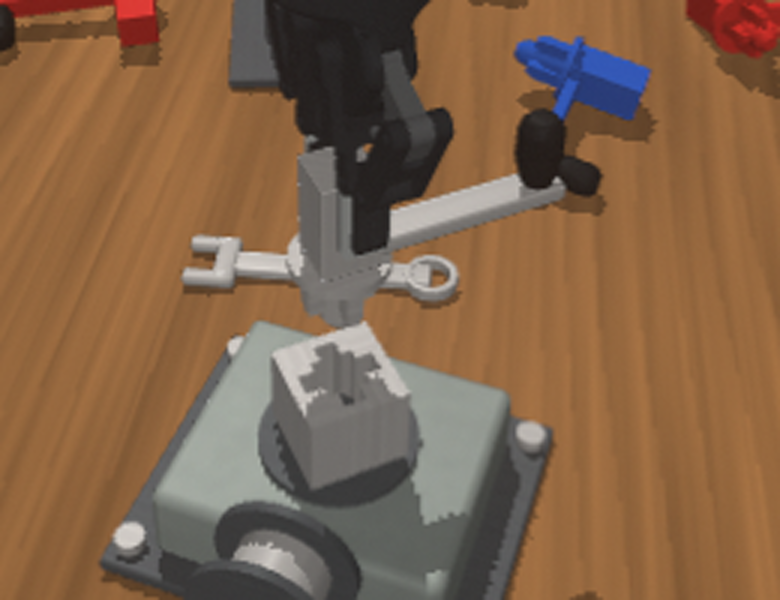

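The crank hangs at about crop (340,260), 15 mm short of the socket at (345,360) and in line with it in yaw. I'll measure the collar with the same camera.

```bash
python3 - <<'E'
from h import *
from scipy.optimize import least_squares
im=np.load("pics/side2.npy",allow_pickle=True).item();X=cloud(im);g=cv2.cvtColor(im["frame"],7)
sel=(np.hypot(X[...,0]-.452,X[...,1]-.146)<.032)&(g>60)
Z=X[sel][:,2]
print(np.histogram(Z,bins=np.arange(.10,.21,.005)))
for lo,hi,r in((.1445,.151,.023),(.112,.121,.009)):
    P=X[sel&(X[...,2]>lo)&(X[...,2]<hi)]
    f=least_squares(lambda c:np.hypot(P[:,0]-c[0],P[:,1]-c[1])-r,[.452,.146],loss="soft_l1",f_scale=.001)
    print(len(P),f.x,np.std(f.fun),P.min(0),P.max(0))
# lowest row of crank stem bright pixels at its tip & silhouettes of stem rows
P=X[sel&(X[...,2]<.125)]; print("tip zmin",np.sort(P[:,2])[:8])
d=(X[...,2]>.155)&(X[...,2]<.2)&(np.hypot(X[...,0]-.37,X[...,1]-.093)<.03)&(g<50);P=X[d]
f=least_squares(lambda c:np.hypot(P[:,0]-c[0],P[:,1]-c[1])-.0105,[.37,.093],loss="soft_l1",f_scale=.001);print("knob",len(P),f.x)
# arm points
a=(X[...,2]>.148)&(X[...,2]<.163)&(g>90)&(np.hypot(X[...,0]-.452,X[...,1]-.146)>.03)&(np.hypot(X[...,0]-.452,X[...,1]-.146)<.085)
P=X[a][:,:2].astype(np.float32);print("arm",len(P),cv2.minAreaRect(P*1000))
E
```

```text
(array([  0,   0,   4,  16,  39,  42,  48,  22,   1,  82, 295, 130,  99,
        57,  61,  52,  56,  62,  55,  74, 163]), array([0.1  , 0.105, 0.11 , 0.115, 0.12 , 0.125, 0.13 , 0.135, 0.14 ,
       0.145, 0.15 , 0.155, 0.16 , 0.165, 0.17 , 0.175, 0.18 , 0.185,
       0.19 , 0.195, 0.2  , 0.205]))
169 [0.45410215 0.14768503] 0.0026986806124395524 [0.43151528 0.13846515 0.14508958] [0.47678517 0.17289742 0.15099921]
23 [0.4538702  0.14852924] 0.0008160632255856738 [0.45106109 0.15453141 0.11300096] [0.46088647 0.15908251 0.12039177]
tip zmin [0.0490017  0.04983578 0.05060784 0.05111472 0.05123416 0.0531872
 0.05360675 0.05458272]
knob 332 [0.37216154 0.09555574]
arm 496 ((403.35888671875, 116.647216796875), (56.034385681152344, 19.530839920043945), 32.151004791259766)
```

arm_command([
  {"jaw": 0.015,"xyz": [0.0026,-0.0062,0],"delta_rot": [0,0,-0.005]},
  {"jaw": 0.015,"xyz": [0.0025,-0.0061,0],"delta_rot": [0,0,-0.005]},
  {"jaw": 0.015,"xyz": [0,0,0.003],"delta_rot": [0,0,0]},
  {"jaw": 0.015,"xyz": [0,0,0.003],"delta_rot": [0,0,0]},
  {"jaw": 0.015,"xyz": [0,0,0.002],"delta_rot": [0,0,0]},
  {"jaw": 0.015,"xyz": [0,0,0],"delta_rot": [0,0,0]},
  {"jaw": 0.015,"xyz": [0,0,0],"delta_rot": [0,0,0]},
  {"jaw": 0.015,"xyz": [0,0,0],"delta_rot": [0,0,0]},
])

```text
time_s: 6.0
eef_pos: [0.4507, 0.1592, 0.1753]
orientation: [0.959, 0.284, 0.0, -0.001]
ft_force: [0.1, 0.1, -2.0]
gripper_width: 0.0268
grip_force: 79.8
```

```bash
python3 - <<'E'
from h import *
from scipy.spatial.transform import Rotation as Ro
s=state();print({k:np.round(v,4).tolist() for k,v in s.items() if k in("eef_pos","ft_force","time_s")})
M=Ro.from_quat(s["orientation"]).as_matrix();print("toolx yaw",np.degrees(np.arctan2(M[1,0],M[0,0])),"tilt z",M[:,2])
im=get_image("side");f=im["frame"][...,::-1];cv2.imwrite("pics/over2.png",cv2.resize(f[265:385,240:400],(800,600),interpolation=2))
E
```

```text
{'time_s': 6.0, 'eef_pos': [0.4507, 0.1592, 0.1753], 'ft_force': [0.1236, 0.0647, -2.0078]}
toolx yaw 33.032180465547384 tilt z [-1.40163502e-04  1.09765131e-03 -9.99999388e-01]
```

View pics/over2.png

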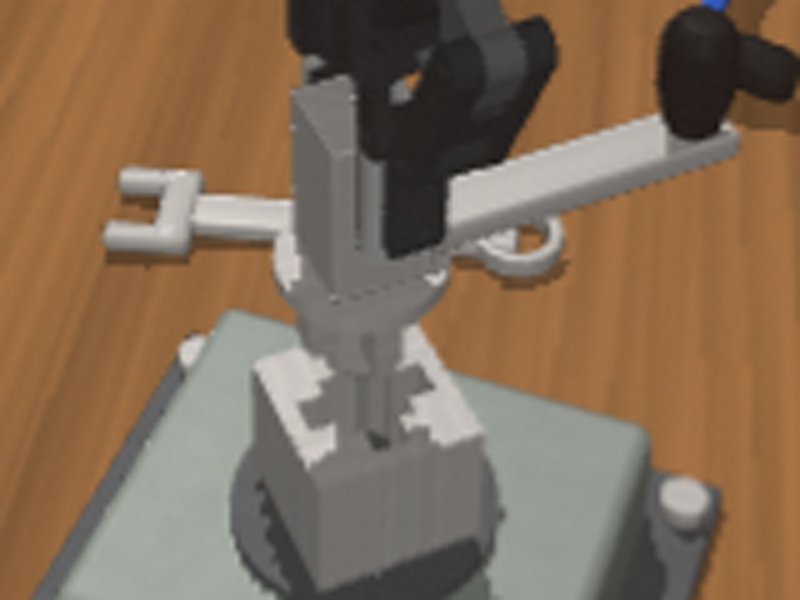

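The stem is centred over the cross hole (both at about column 367 in the crop) and the yaws match. I'll descend.

arm_command([
  {"jaw": 0.015,"xyz": [-0.0006,-0.0004,0.004],"delta_rot": [0,0,0]},
  {"jaw": 0.015,"xyz": [0,0,0.004],"delta_rot": [0,0,0]},
  {"jaw": 0.015,"xyz": [0,0,0.004],"delta_rot": [0,0,0]},
  {"jaw": 0.015,"xyz": [0,0,0.004],"delta_rot": [0,0,0]},
  {"jaw": 0.015,"xyz": [0,0,0.004],"delta_rot": [0,0,0]},
  {"jaw": 0.015,"xyz": [0,0,0.002],"delta_rot": [0,0,0]},
  {"jaw": 0.015,"xyz": [0,0,0],"delta_rot": [0,0,0]},
  {"jaw": 0.015,"xyz": [0,0,0],"delta_rot": [0,0,0]},
], squeeze=100)

```text
time_s: 6.72
eef_pos: [0.4498, 0.1594, 0.1532]
orientation: [0.959, 0.284, -0.0, -0.001]
ft_force: [-0.5, -0.7, -3.7]
gripper_width: 0.0269
grip_force: 99.6
```

arm_command([
  {"jaw": 0.015,"xyz": [0,0,0.002],"delta_rot": [0,0,0]},
  {"jaw": 0.015,"xyz": [0,0,0.002],"delta_rot": [0,0,0]},
  {"jaw": 0.015,"xyz": [0,0,0.002],"delta_rot": [0,0,0]},
  {"jaw": 0.015,"xyz": [0,0,0.002],"delta_rot": [0,0,0]},
  {"jaw": 0.015,"xyz": [0,0,0],"delta_rot": [0,0,0]},
  {"jaw": 0.015,"xyz": [0,0,0],"delta_rot": [0,0,0]},
])

```text
time_s: 7.22
eef_pos: [0.4498, 0.1594, 0.1452]
orientation: [0.959, 0.284, -0.0, -0.001]
ft_force: [-0.4, -0.1, -4.2]
gripper_width: 0.0268
grip_force: 99.6
```

arm_command([
  {"jaw": 0.015,"xyz": [0,0,0.002],"delta_rot": [0,0,0]},
  {"jaw": 0.015,"xyz": [0,0,0.002],"delta_rot": [0,0,0]},
  {"jaw": 0.015,"xyz": [0,0,0.002],"delta_rot": [0,0,0]},
  {"jaw": 0.015,"xyz": [0,0,0.002],"delta_rot": [0,0,0]},
  {"jaw": 0.015,"xyz": [0,0,0],"delta_rot": [0,0,0]},
  {"jaw": 0.015,"xyz": [0,0,0],"delta_rot": [0,0,0]},
])

```text
time_s: 7.72
eef_pos: [0.4501, 0.1595, 0.1379]
orientation: [0.959, 0.284, 0.0, -0.001]
ft_force: [-2.6, -1.2, 4.2]
gripper_width: 0.027
grip_force: 100.7
```

arm_command([
  {"jaw": 0.015,"xyz": [0,0,0.002],"delta_rot": [0,0,0]},
  {"jaw": 0.015,"xyz": [0,0,0.002],"delta_rot": [0,0,0]},
  {"jaw": 0.015,"xyz": [0,0,0.002],"delta_rot": [0,0,0]},
  {"jaw": 0.015,"xyz": [0,0,0.002],"delta_rot": [0,0,0]},
  {"jaw": 0.015,"xyz": [0,0,0],"delta_rot": [0,0,0]},
  {"jaw": 0.015,"xyz": [0,0,0],"delta_rot": [0,0,0]},
])

```text
time_s: 8.22
eef_pos: [0.4501, 0.1595, 0.1302]
orientation: [0.959, 0.284, 0.001, -0.001]
ft_force: [-2.6, -0.2, 6.8]
gripper_width: 0.027
grip_force: 101.2
```

arm_command([
  {"jaw": 0.015,"xyz": [0,0,0.001],"delta_rot": [0,0,0]},
  {"jaw": 0.015,"xyz": [0,0,0.001],"delta_rot": [0,0,0]},
  {"jaw": 0.015,"xyz": [0,0,0.001],"delta_rot": [0,0,0]},
  {"jaw": 0.015,"xyz": [0,0,0.001],"delta_rot": [0,0,0]},
  {"jaw": 0.015,"xyz": [0,0,0.001],"delta_rot": [0,0,0]},
  {"jaw": 0.015,"xyz": [0,0,0.001],"delta_rot": [0,0,0]},
  {"jaw": 0.015,"xyz": [0,0,0],"delta_rot": [0,0,0]},
  {"jaw": 0.015,"xyz": [0,0,0],"delta_rot": [0,0,0]},
])

```text
time_s: 8.88
eef_pos: [0.4502, 0.1596, 0.127]
orientation: [0.959, 0.285, 0.001, -0.0]
ft_force: [-11.8, -2.3, 29.2]
gripper_width: 0.0267
grip_force: 104.6
```

arm_command([
  {"jaw": 0.015,"xyz": [-0.0005,-0.0003,0],"delta_rot": [0,0,0]},
  {"jaw": 0.015,"xyz": [0,0,0.0003],"delta_rot": [0,0,0]},
  {"jaw": 0.015,"xyz": [0,0,0],"delta_rot": [0,0,0]},
  {"jaw": 0.015,"xyz": [0,0,0],"delta_rot": [0,0,0]},
])

```text
time_s: 9.22
eef_pos: [0.4502, 0.1596, 0.1269]
orientation: [0.959, 0.284, 0.002, -0.0]
ft_force: [-10.9, -1.2, 30.9]
gripper_width: 0.0269
grip_force: 104.8
```

```bash
python3 - <<'E'
from h import *
s=state();print({k:np.round(v,4).tolist() for k,v in s.items() if k in("eef_pos","ft_force","torque","qvel","time_s")})
im=get_image("side");X=cloud(im);f=im["frame"][...,::-1];cv2.imwrite("pics/home.png",cv2.resize(f[265:385,240:400],(800,600),interpolation=2))
g=cv2.cvtColor(im["frame"],7)
a=(X[...,2]>.09)&(X[...,2]<.115)&(g>90)&(abs(np.hypot(X[...,0]-.452,X[...,1]-.161)-.058)<.027)
P=X[a];print("arm top z",len(P),np.percentile(P[:,2],[10,50,75,90]))
E
```

```text
{'time_s': 9.2167, 'qvel': [-0.0006, -0.0002, -0.0004, 0.0, 0.0001, -0.0014], 'eef_pos': [0.4502, 0.1596, 0.1269], 'ft_force': [-10.8526, -1.2365, 30.9322], 'torque': [-0.5772, 2.1957, -0.0078]}
arm top z 460 [0.0988672  0.10463961 0.10539033 0.10584015]
```

View pics/home.png

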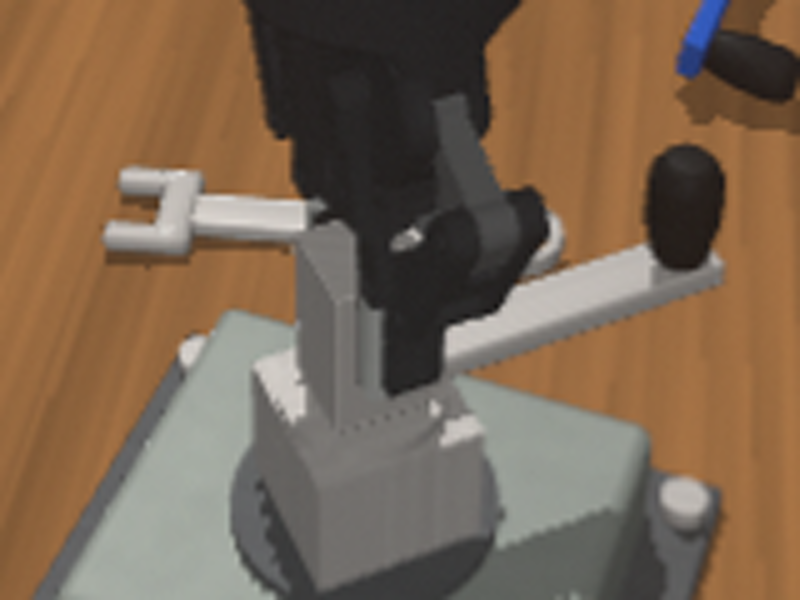

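The collar sits on the socket's face. The arm's top is at z≈0.105 and the face at 0.0906 in the same camera, a gap of 14.4 mm against the given 14 mm. The press is 31 N with the grip at 105 N, and everything is at rest, so I'll hand in.

```bash
python3 -c "
from station import *
print(close_job())"
```

```text
the job is handed in; nothing more can be done
None
```

I lifted the crank out of its cup and fitted it home in the socket; at hand-in it was still gripped (105 N) and pressed down (31 N), with no result reported back and no final check that the bottle, jar and wrench are unmoved.

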